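# Vortex the large tube on the touch-start mixer

### The arm

A 6-joint arm with a two-finger parallel gripper is mounted at the origin on the work surface. World frame = base frame: x ahead of the robot, y to its left, z up, the work surface at z = 0. Lengths are in m, angles in degrees, forces in N, time in s.
With the tool pointing down it reaches from about 0.275 to 0.875 m from the base axis. Payload 12.5 kg.
Tool frame: the origin (TCP) lies midway between the tips of the shut fingers; the grasp point (between the pads) lies 19 mm behind it; z points along the fingers, y is the line along which they close (so a half turn about z gives the same grasp; the last joint's range is limited). The gripper opens to 85 mm and grips with 20 to 120 N. Pads are 22 mm wide; open, the fingers measure 114 mm over their backs; the gripper's body (76 mm by 85 mm) begins 54 mm behind the grasp point. The pads swing forward as they close: fully open they stand 13 mm farther back than shut.
Start: joints at [59.381, 20.094, 94.641, -0, 65.266, -4.847], TCP at [0.239, 0.495, 0.231] pointing down, gripper open.
Joint ranges: [-157.81, 157.81], [-45, 120.19], [0.68, 151.7], [-89.99, 269.99], [4.06, 180], [-164.3, 164.3]. Speed limits (degrees/s): [127.2, 127.2, 159.86, 180, 180, 180].

### API

Orientations are given as [roll, pitch, yaw] about the fixed x, y, z axes, in that order (R = Rz(yaw) Ry(pitch) Rx(roll)).
In Python, from station import observe, get_image, job_done, search_frame gives the robot as it stands.
- The arm moves only by the tool send_rows, never from a script. Its arguments are lists of equal length, an entry for each row: "xyz": the shift along the tool's x, y, z in m, a list of three; "delta_rot": the turn, a rotation vector about the tool's x, y, z in degrees, a list of three. A call has 1 to 12 rows; each row shifts and turns the commanded pose from where the row before left it, along the tool's axes as they then stand; what a row does not reach is not made up. A row lasts 1/12 s, in which the tool goes at most 41.7 mm and 7.16 degrees, less where a joint would pass 70% of its speed; a pose out of reach is approached as far as the arm can. A call is refused whole if a number of a shift passes 0.0417 or a number of a turn 7.16, either way. A call with a gripper value outside its range is refused whole. "claw" is the closure, from 0 (fully open) to 1 (shut), set as the call begins (left out, the last holds). The fingers move at their own pace and stop on an object; "squeeze" is the grip in N (left out, the last holds). Time passes only in rows, so rows that do not move let the fingers close. It gives the time, the measured TCP pose, the force, the opening and the grip force at its end, in the units of the state.
- observe(): the state, without advancing time (a new reading comes with each control period).
- get_image(name): name is "side" or "top" or "wrist"; returns a dict with "image" (420x560x3 uint8, red, green, blue), "camera_matrix" (3x3 intrinsics, pixels), "D" ([k1, k2, p1, p2, k3] as OpenCV has them; the pictures are not rectified), "R" (3x3) and "t" (3): a world point X has camera coordinates R X + t. Camera axes: x right, y down, z forward; pixel columns grow to the right and rows downward; lengths in m; the calibration is good to about 2 mm. A picture is of the moment at which its call begins. There is no depth.
- job_done(): hands the job in; it is judged then, once.
Trained networks look in the newest picture that a camera, given by its name, has taken for a name from the list of things; names that differ only in an ending like _2 or _b are one class to them, and where a whole thing is asked for, a point or a joint stands for the part that bears it (a point fixed in the world has none). Each returns a list of dicts, best first, with "conf" (0 to 1); they miss things now and then, are a little off and sometimes report something else, mostly with a low value. They report only what shows in the picture. A call takes as long as a camera call. They do not tell look-alikes from the thing itself.
- search_frame(camera, label): "location" ([x, y, z] in m, in the coordinates of the camera as it stood for that picture, good to about 4 mm: the middle of the surface that is visible of it).
The state is a dict: "time": time; "joint_pos": joint angles; "dq": joint speeds; "effort": joint torques, N m; "eef_pos": TCP position; "tool_rot": TCP orientation; "force": force on the tool from outside, world axes, zero at the start; "wrist_torque": the same for the moment, N m; "grip_width": finger opening in m; "finger_force": force on a finger pad.
Only numpy, scipy, OpenCV 4.12 (cv2) and the standard library are available. Lean on these libraries where they do the work, as an engineer would, in place of code of your own. Each camera call takes 0.05 s, during which the arm holds its last target. There are 200 camera calls.

### The job

Take the large tube, the one that is both wide and tall, out of the orange rack and set its tip in the rubber cup on top of the vortex mixer, upright. Press it gently down with the tube until the cup has sunk about halfway, 4 mm of its 8 mm, so that the touch start is on but the head is not against its stop, and finish while still holding the tube pressed there. Keep the gripper itself off the mixer, and leave the other tubes, the amber jar and the beaker where they are.

Things in the scene. Friction and masses are not known exactly. Their poses are not given: they have to be found in the camera images.
- tube: Large tube: conical, whitish, blue screw cap; the only wide and tall one. 115 mm tall: tip 10 mm wide, cone to the 29 mm body over the first 15 mm, cap 34 mm wide over the top 18 mm. Origin: centre of the tip's underside, z towards the cap. About 60 g. Stands in an end place of the rack's wide row, tip 3 mm above the bench, cap 100 to 118 mm up; lift straight up 60 mm to leave the rack.
- rack: Orange tube rack, immovable: 110 mm (x) by 212 mm (y, the long way), 58 mm high. Origin under its centre. Wide places at x = -27 mm, y = -48, 0, 48 mm; slim places at x = 27 mm, y = -80, -40, 0, 40, 80 mm. The large tube is at y = -48 or 48 of the wide row, the short one at the other, the middle empty. Jaws closing along the rack's y come down clear of the other tubes.
- mixer: White vortex mixer, immovable: 165 mm (x) by 125 mm (y), housing top 100 mm high; sloping front with a dial and a rocker at its -x side. The black rubber cup stands on top at x = 28 mm, y = 0 from the origin, which lies under the middle of the housing. It may stand left of the rack or right of it.
- cup (a point): Centre of the cup's inner floor, where the tube's tip goes; 119 mm above the bench when not pressed; moves down with the cup. The cup is a round open bowl, 50 mm wide outside at the rim, 41 mm inside at the rim narrowing to about 26 mm at the floor, 18 mm deep inside.
- head (a joint): How far the cup is pressed down (m): 0 at rest, 0.008 at its stop; it springs back when released. Force on the cup: about 2.2 N to start moving plus 1 N per mm, so 6 N at 4 mm and 10 N at the stop. The touch start is on from 2.5 mm; beyond 6.5 mm the head is against its stop and stalls.
- short_tube: Short wide tube, same whitish plastic and blue cap, 29 mm body, 34 mm cap, only 83 mm tall; in the other end wide place. Leave it.
- slim_tube0: Slim tube, 118 mm tall, 17 mm body, 22 mm cap, same plastic and cap colour, in the slim row of the rack. Leave it.
- slim_tube1: Another slim tube like slim_tube0. Leave it.
- slim_tube2: Another slim tube like slim_tube0. Leave it.
- jar: Small amber jar with a black lid, 48 mm in diameter, 62 mm tall, loose, between rack and mixer. Leave it.
- beaker: Glass beaker, 68 mm across, 85 mm tall, loose, at the right side. Leave it.
Things that resemble listed ones, but are neither listed nor needed, are in the scene too. Leave any yellow look-alike of the tube alone.

How it is judged (in metres and radians):
On the way:
1. the large tube is lifted clear of the rack, held by the fingers (height (world z) of tube above 0.065 m and contact force between the fingers and tube above 2 N), for 0.2 s.
At the end, for the whole second after the job is handed in: Fingers still hold the large tube, within 15 degrees of upright, tip in the cup (12 mm of its centre, 8 mm of its floor), pressing it steadily 2.5 to 6.5 mm down; gripper and arm off the mixer; other tubes, jar and beaker within 20 mm of their starts (value of joint head between 0.0025 and 0.0065 m and velocity of joint head between -0.005 and 0.005 m/s and horizontal distance between tube and cup below 0.012 m and z of tube in the frame of cup below 0.008 m and angle between tube's own z axis and vertical below 0.26 rad and contact force between tube and mixer above 2 N and contact force between the fingers and tube above 2 N and contact force between each of the arm, the fingers and mixer below 0.5 N and linear speed of tube below 0.02 m/s and distance of each of short_tube, slim_tube0, slim_tube1, slim_tube2, jar, beaker from where it was at the start of the episode below 0.02 m); the arm keeps its last pose, push and grip.
It fails at once if the tube is rammed into the mixer with more than 30 N (contact force between tube and mixer above 30 N).
It fails at once if another tube, the jar or the beaker is shifted by more than 30 mm (distance of any of short_tube, slim_tube0, slim_tube1, slim_tube2, jar, beaker from where it was at the start of the episode above 0.03 m).
It fails at once if the gripper or arm itself presses on the mixer (contact force between any of the fingers, the arm and mixer above 5 N).
It also fails if it takes over 48 s, if anything falls off the work surface, if the arm or the gripper's body presses on something with over 40 N, if the wrist force passes 120 N, or if a joint passes its speed limit or range.

## Working session

There is one attempt and no reset: what is moved stays moved. The work goes in short steps, Python scripts to look and compute and a tool call to move; the robot and the scene stay as the last step left them, time stands still between calls to the robot, and variables do not carry over. Pictures are saved under pics/ and viewed, at most 10 in all, crops included, and the job is handed in when it is done.

Besides the shell and the picture viewer there is one more tool, called by a JSON object that holds its "op" and its "data", one argument or row to a line. send_rows: Moves the arm, as the interface text tells. Its arguments: {"type":"object","properties":{"xyz":{"type":"array"},"delta_rot":{"type":"array"},"claw":{"type":"number"},"squeeze":{"type":"number"}},"required":["xyz","delta_rot"]}

```bash
mkdir -p pics
cat > h.py <<'E'
import numpy as np, cv2
from station import *
def world(c,p): return np.array(c["R"]).T@(np.array(p)-np.array(c["t"]))
def ray(c,uv,z):
    q=cv2.undistortPoints(np.array([[uv]],float),np.array(c["camera_matrix"]),np.array(c["D"]))[0,0]
    R=np.array(c["R"]);d=R.T@np.array([q[0],q[1],1]);o=-R.T@np.array(c["t"])
    return o+d*(z-o[2])/d[2]
def px(c,X):
    return cv2.projectPoints(np.array([X],float),cv2.Rodrigues(np.array(c["R"]))[0],np.array(c["t"],float),np.array(c["camera_matrix"]),np.array(c["D"]))[0][0,0]
E
python3 - <<'E'
from h import *
np.set_printoptions(precision=3,suppress=True)
for n in ["top","side"]:
    c=get_image(n); cv2.imwrite(f"pics/{n}1.png",c["image"][:,:,::-1])
    print(n,"cam at",-np.array(c["R"]).T@np.array(c["t"]))
    for l in ["tube","rack","mixer","cup","short_tube","slim_tube0","jar","beaker"]:
        for r in search_frame(n,l)[:4]:
            w=world(c,r["location"]);print(l,round(r["conf"],2),w,px(c,w).round())
o=observe();print(o)
E
```

```text
top cam at [ 0.204 -0.091  1.571]
tube 0.58 [ 0.53  -0.004  0.064] [253. 206.]
tube 0.56 [ 0.353 -0.24   0.116] [336. 265.]
tube 0.51 [ 0.348 -0.17   0.114] [311. 267.]
rack 0.76 [ 0.471 -0.265  0.057] [342. 227.]
mixer 0.89 [0.502 0.215 0.101] [176. 211.]
cup 0.78 [0.537 0.227 0.124] [171. 198.]
cup 0.32 [ 0.436 -0.218  0.119] [328. 235.]
short_tube 0.69 [ 0.45  -0.313  0.086] [360. 232.]
short_tube 0.62 [ 0.443 -0.463  0.043] [408. 238.]
short_tube 0.41 [0.538 0.221 0.125] [173. 197.]
slim_tube0 0.64 [ 0.511 -0.339  0.122] [371. 209.]
slim_tube0 0.62 [ 0.482 -0.183  0.122] [316. 219.]
slim_tube0 0.57 [ 0.501 -0.255  0.121] [341. 213.]
jar 0.77 [0.528 0.    0.063] [252. 206.]
jar 0.67 [ 0.469 -0.268  0.055] [343. 228.]
side cam at [ 0.137 -0.616  0.877]
tube 0.84 [ 0.352 -0.246  0.105] [264. 297.]
tube 0.7 [ 0.352 -0.178  0.095] [247. 276.]
tube 0.68 [ 0.441 -0.222  0.115] [292. 265.]
rack 0.76 [ 0.464 -0.279  0.06 ] [316. 291.]
rack 0.28 [ 0.495 -0.185  0.11 ] [301. 243.]
mixer 0.94 [0.501 0.184 0.083] [222. 160.]
mixer 0.66 [0.538 0.218 0.123] [226. 138.]
cup 0.61 [0.538 0.22  0.122] [226. 138.]
cup 0.21 [ 0.444 -0.225  0.115] [294. 265.]
short_tube 0.51 [ 0.453 -0.318  0.084] [323. 302.]
slim_tube0 0.72 [ 0.493 -0.184  0.11 ] [300. 243.]
slim_tube0 0.56 [ 0.508 -0.347  0.111] [354. 291.]
jar 0.58 [ 0.526 -0.01   0.05 ] [270. 207.]
beaker 0.75 [ 0.457 -0.451  0.051] [365. 356.]
{'time': 0.9, 'joint_pos': array([59.382, 20.094, 94.642, -0.   , 65.265, -4.845]), 'dq': array([ 0.073, -0.025, -0.008,  0.013, -0.102, -0.073]), 'effort': array([ -0.002, -50.6  , -29.165,  -0.   ,   0.   ,  -0.   ]), 'eef_pos': array([0.239, 0.495, 0.231]), 'tool_rot': array([-179.999,   -0.   ,  154.227]), 'force': array([-0.051,  0.033, -0.329]), 'wrist_torque': array([-0.04 , -0.029, -0.016]), 'finger_force': 0.0, 'grip_width': 0.08566110900232739}
```

Run:
```python
import cv2
a=cv2.imread("pics/top1.png")[150:300,130:430];b=cv2.imread("pics/side1.png")[100:400,180:430]
cv2.imwrite("pics/a.png",cv2.resize(a,None,fx=2.66,fy=2.66,interpolation=cv2.INTER_CUBIC));cv2.imwrite("pics/b.png",cv2.resize(b,None,fx=2,fy=2,interpolation=cv2.INTER_CUBIC))
```

```text
(no output)
```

View pics/a.png

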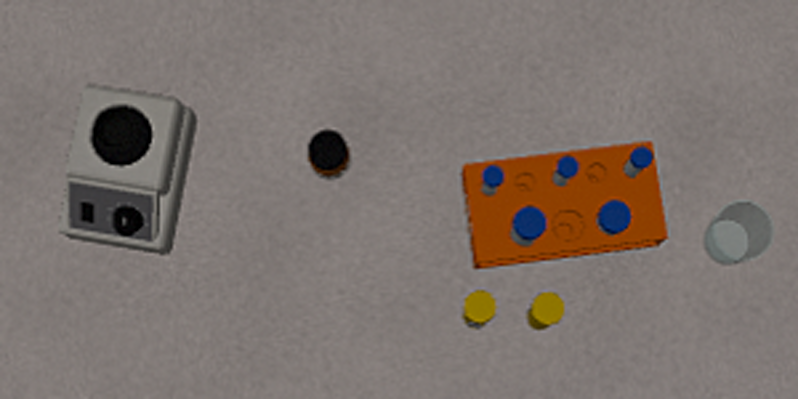

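View pics/b.png

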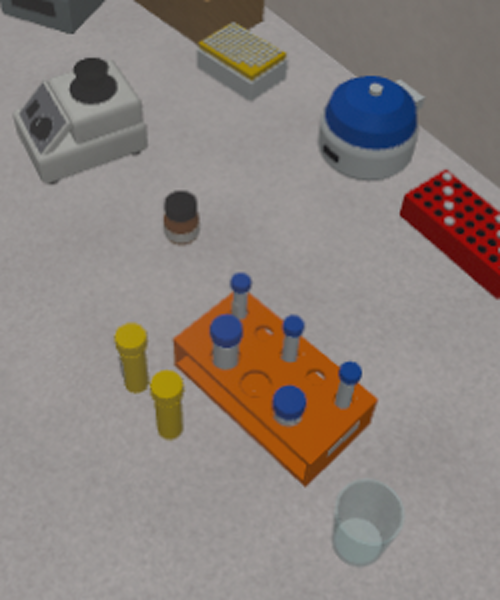

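The top picture shows the tall wide cap at about (329,234), with the short one at (361,232). The mixer cup is at about (176,201), the jar is at (253,206), and the yellow look-alikes are separate. The side picture agrees that the tall tube is the one nearer the mixer.

```bash
cat >> h.py <<'E'
def blobs(img,lo,hi,amin=15):
    m=cv2.inRange(cv2.cvtColor(img,cv2.COLOR_RGB2HSV),lo,hi)
    n,_,s,ce=cv2.connectedComponentsWithStats(m)
    return [(ce[i],s[i]) for i in range(1,n) if s[i][4]>=amin]
E
python3 - <<'E'
from h import *
np.set_printoptions(precision=4,suppress=True)
c=get_image("top")
for ce,s in blobs(c["image"],(105,120,40),(130,255,255)):
    if s[4]<400: print(ce,s,ray(c,ce,.118),ray(c,ce,.086))
g=cv2.cvtColor(c["image"],cv2.COLOR_RGB2GRAY)[183:222,155:200]
n,_,s,ce=cv2.connectedComponentsWithStats((g<50).astype(np.uint8))
for i in range(1,n):
    if s[i][4]>30: p=ce[i]+[155,183];print("cup",p,s[i],ray(c,p,.135),ray(c,p,.119))
c=get_image("side")
for ce,s in blobs(c["image"],(105,120,40),(130,255,255)):
    if 20<s[4]<400: print(ce,s,ray(c,ce,.115))
E
```

```text
[403.8641  89.8155] [399  84  11  12 103] [ 0.88  -0.451  0.118] [ 0.8949 -0.4589  0.086 ]
[431.1042  95.3229] [426  90  11  12  96] [ 0.8649 -0.5339  0.118 ] [ 0.8794 -0.5437  0.086 ]
[370.5745 208.9574] [367 206   8   7  47] [ 0.5125 -0.3394  0.118 ] [ 0.5193 -0.3449  0.086 ]
[342.9556 212.2889] [340 209   7   8  45] [ 0.5019 -0.2608  0.118 ] [ 0.5085 -0.2646  0.086 ]
[314.9348 215.7609] [312 212   7   8  46] [ 0.491  -0.1818  0.118 ] [ 0.4973 -0.1837  0.086 ]
[360.5739 231.2087] [355 226  12  12 115] [ 0.4484 -0.3099  0.118 ] [ 0.4538 -0.3147  0.086 ]
[328.5478 233.5217] [323 228  12  12 115] [ 0.4409 -0.2199  0.118 ] [ 0.4461 -0.2227  0.086 ]
cup [175.2065 200.5189] [  9   7  23  22 397] [0.5267 0.2118 0.135 ] [0.5303 0.2152 0.119 ]
[503.3514 225.773 ] [496 219  16  15 185] [ 0.9092 -0.4272  0.115 ]
[300. 241.] [296 237   9   9  69] [ 0.4936 -0.181   0.115 ]
[531.5053 260.8421] [524 254  17  15 190] [ 0.8777 -0.5272  0.115 ]
[292.7619 265.1323] [286 258  15  16 189] [ 0.4423 -0.2232  0.115 ]
[326.4024 262.7683] [322 258  10  11  82] [ 0.5048 -0.2606  0.115 ]
[354.8854 285.9479] [350 281  11  11  96] [ 0.5164 -0.3395  0.115 ]
[324.2029 300.8406] [317 293  16  17 207] [ 0.4431 -0.3292  0.115 ]
```

```bash
cat > plan.py <<'E'
import sys,numpy as np
from scipy.spatial.transform import Rotation as Ro
from station import observe
# plan.py x y z yaw N : world straight line, tool kept down; prints tool-frame rows
x,y,z,yaw,N=map(float,sys.argv[1:]);N=int(N)
o=observe();p=np.array(o["eef_pos"]);R=Ro.from_euler("xyz",o["tool_rot"],degrees=True)
T=Ro.from_euler("xyz",[180,0,yaw],degrees=True)
d=(R.inv()*T).as_rotvec(degrees=True)/N; step=(np.array([x,y,z])-p)/N
print("pos",p.round(4),o["tool_rot"],"rot/row",d.round(2))
rows=[]
for i in range(N):
    rows.append([round(float(v),3) for v in R.inv().apply(step)+0.]); R=R*Ro.from_rotvec(d,degrees=True)
print(rows)
E
python3 plan.py 0.5 0.21 0.36 70.2 12
```

```text
pos [0.2391 0.4953 0.2313] [1.79996632e+02 1.09478434e-04 1.54228498e+02] rot/row [ 0. -0.  7.]
[[-0.03, -0.012, -0.011], [-0.031, -0.008, -0.011], [-0.032, -0.004, -0.011], [-0.032, -0.0, -0.011], [-0.032, 0.003, -0.011], [-0.031, 0.007, -0.011], [-0.03, 0.011, -0.011], [-0.029, 0.015, -0.011], [-0.027, 0.018, -0.011], [-0.024, 0.021, -0.011], [-0.021, 0.024, -0.011], [-0.018, 0.026, -0.011]]
```

{"op": "send_rows", "data": {
  "xyz": [
    [-0.03, -0.012, -0.011],
    [-0.031, -0.008, -0.011],
    [-0.032, -0.004, -0.011],
    [-0.032, 0, -0.011],
    [-0.032, 0.003, -0.011],
    [-0.031, 0.007, -0.011],
    [-0.03, 0.011, -0.011],
    [-0.029, 0.015, -0.011],
    [-0.027, 0.018, -0.011],
    [-0.024, 0.021, -0.011],
    [-0.021, 0.024, -0.011],
    [-0.018, 0.026, -0.011]
  ],
  "delta_rot": [
    [0, 0, 7],
    [0, 0, 7],
    [0, 0, 7],
    [0, 0, 7],
    [0, 0, 7],
    [0, 0, 7],
    [0, 0, 7],
    [0, 0, 7],
    [0, 0, 7],
    [0, 0, 7],
    [0, 0, 7],
    [0, 0, 7]
  ],
  "claw": 0
}}

```text
time: 2.0
eef_pos: [0.5, 0.2101, 0.364]
tool_rot: [180.0, -0.0, 69.9]
force: [0.3, 0.9, -0.2]
grip_width: 0.0849
finger_force: 0.0
```

{"op": "send_rows", "data": {
  "xyz": [
    [0, 0, 0],
    [0, 0, 0],
    [0, 0, 0]
  ],
  "delta_rot": [
    [0, 0, 0],
    [0, 0, 0],
    [0, 0, 0]
  ]
}}

```text
time: 2.25
eef_pos: [0.4987, 0.2117, 0.3629]
tool_rot: [-180.0, 0.0, 70.3]
force: [-1.6, 0.1, 0.6]
grip_width: 0.0855
finger_force: 0.0
```

```bash
python3 - <<'E'
from h import *
np.set_printoptions(precision=4,suppress=True)
c=get_image("wrist"); cv2.imwrite("pics/w1.png",c["image"][:,:,::-1])
print(-np.array(c["R"]).T@np.array(c["t"]))
for l in ["cup","mixer"]:
    for r in search_frame("wrist",l)[:3]:
        w=world(c,r["location"]);print(l,round(r["conf"],2),w,px(c,w).round())
for X in [(.5375,.222,.135),(.5267,.2118,.135)]: print(px(c,X))
E
python3 plan.py 0.442 -0.22 0.36 7.8 12
```

```text
[0.5278 0.2918 0.5057]
cup 0.9 [0.5377 0.2165 0.1273] [310. 164.]
mixer 0.75 [0.519  0.2287 0.1059] [290. 156.]
mixer 0.47 [0.5373 0.2162 0.1268] [310. 164.]
[308.8457 160.732 ]
[302.3857 172.8108]
pos [0.4984 0.2122 0.363 ] [-1.79964318e+02  1.97221728e-02  7.03512157e+01] rot/row [-0.    0.    5.21]
[[-0.036, 0.008, 0.0], [-0.035, 0.011, 0.0], [-0.034, 0.014, 0.0], [-0.032, 0.017, 0.0], [-0.03, 0.02, 0.0], [-0.029, 0.023, 0.0], [-0.026, 0.025, 0.0], [-0.024, 0.027, 0.0], [-0.021, 0.029, 0.0], [-0.019, 0.031, 0.0], [-0.016, 0.033, 0.0], [-0.013, 0.034, 0.0]]
```

View pics/w1.png

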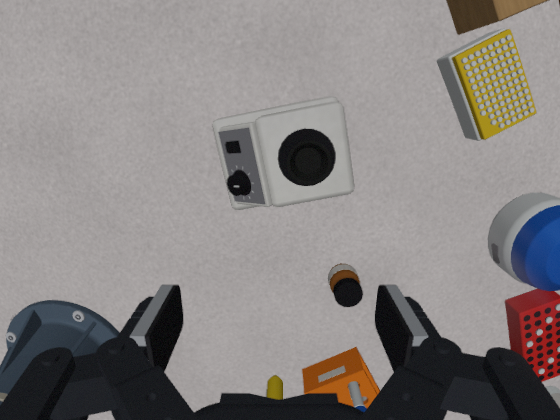

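The wrist view shows the cup rim centred near (306,157), with its floor at about (308,160). I'll measure both at their known heights.

Run:
```python
from h import *
np.set_printoptions(precision=4,suppress=True)
c=get_image("wrist"); g=cv2.cvtColor(c["image"],cv2.COLOR_RGB2GRAY)[115:200,268:345]
print(g[42,5:75])
for th in (30,60,80):
    cs,_=cv2.findContours((g<th).astype(np.uint8),cv2.RETR_EXTERNAL,cv2.CHAIN_APPROX_NONE)
    k=max(cs,key=cv2.contourArea);e=cv2.fitEllipse(k);p=np.array(e[0])+[268,115]
    print(th,p,e[1],ray(c,p,.137),ray(c,p,.119))
for p in [(308,159.5)]: print(ray(c,p,.119))
for n in("side",):
    c=get_image(n); g=cv2.cvtColor(c["image"],cv2.COLOR_RGB2GRAY)[110:160,200:260]
    print(px(c,(.5315,.2215,.137)))
```

```text
[169 169 168 168 169  87  28  20  20  20  23  18  17  18  23  26  27  24
  19  16   9  13  10  19  24  25  22  25  24  25  26  25  25  22  24  23
  28  23  23  22  26  23  26  26  24  21  27  25  18  15  10  15   9  18
  22  28  24  27  20  22  23  20  80 167 167 168 168 167 168 168]
30 [306.659  157.3739] (54.390132904052734, 55.5368537902832) [0.5361 0.2271 0.137 ] [0.5365 0.224  0.119 ]
60 [306.62   157.3053] (55.03553771972656, 56.11033630371094) [0.5361 0.2272 0.137 ] [0.5365 0.2241 0.119 ]
80 [306.5876 157.3074] (55.33604049682617, 56.56732177734375) [0.536  0.2272 0.137 ] [0.5364 0.2241 0.119 ]
[0.5372 0.2212 0.119 ]
[223.0593 133.9513]
```

{"op": "send_rows", "data": {
  "xyz": [
    [-0.036, 0.008, 0],
    [-0.035, 0.011, 0],
    [-0.034, 0.014, 0],
    [-0.032, 0.017, 0],
    [-0.03, 0.02, 0],
    [-0.029, 0.023, 0],
    [-0.026, 0.025, 0],
    [-0.024, 0.027, 0],
    [-0.021, 0.029, 0],
    [-0.019, 0.031, 0],
    [-0.016, 0.033, 0],
    [-0.013, 0.034, 0]
  ],
  "delta_rot": [
    [0, 0, 5.2],
    [0, 0, 5.2],
    [0, 0, 5.2],
    [0, 0, 5.2],
    [0, 0, 5.2],
    [0, 0, 5.2],
    [0, 0, 5.2],
    [0, 0, 5.2],
    [0, 0, 5.2],
    [0, 0, 5.2],
    [0, 0, 5.2],
    [0, 0, 5.2]
  ]
}}

```text
time: 3.5
eef_pos: [0.4415, -0.2231, 0.3634]
tool_rot: [180.0, -0.0, 7.6]
force: [0.3, 1.8, 0.4]
grip_width: 0.0851
finger_force: 0.0
```

{"op": "send_rows", "data": {
  "xyz": [
    [0, 0, 0.02],
    [0, 0, 0.02],
    [0, 0, 0.02],
    [0, 0, 0],
    [0, 0, 0],
    [0, 0, 0]
  ],
  "delta_rot": [
    [0, 0, 0],
    [0, 0, 0],
    [0, 0, 0],
    [0, 0, 0],
    [0, 0, 0],
    [0, 0, 0]
  ]
}}

```text
time: 4.0
eef_pos: [0.4426, -0.2218, 0.3046]
tool_rot: [179.9, -0.1, 7.9]
force: [-0.7, 0.6, 0.7]
grip_width: 0.0854
finger_force: 0.0
```

```bash
python3 - <<'E'
from h import *
np.set_printoptions(precision=4,suppress=True)
c=get_image("wrist"); cv2.imwrite("pics/w2.png",c["image"][:,:,::-1])
print(-np.array(c["R"]).T@np.array(c["t"]))
for r in search_frame("wrist","tube")[:3]:
    w=world(c,r["location"]);print(round(r["conf"],2),w,px(c,w).round())
for ce,s in blobs(c["image"],(105,120,40),(130,255,255),60): print(ce,s,ray(c,ce,.115))
E
python3 plan.py 0.442 -0.22 0.15 7.8 8
```

```text
[ 0.5261 -0.2088  0.4475]
0.91 [ 0.3685 -0.1672  0.1107] [220. 249.]
0.75 [ 0.4507 -0.2239  0.1189] [283. 183.]
0.6 [ 0.3648 -0.2404  0.1134] [287. 262.]
[243.6568 132.0183] [232 121  24  24 437] [ 0.4941 -0.1804  0.115 ]
[328.1061 132.1467] [316 121  25  24 443] [ 0.5049 -0.2595  0.115 ]
[364.7862 179.9338] [349 164  33  33 800] [ 0.4644 -0.3038  0.115 ]
[277.6987 186.5649] [261 169  34  36 956] [ 0.4459 -0.2194  0.115 ]
pos [ 0.4426 -0.2219  0.3046] [ 1.79922911e+02 -9.25918260e-02  7.86379644e+00] rot/row [ 0.01 -0.01  0.01]
[[-0.0, -0.0, 0.019], [-0.0, -0.0, 0.019], [-0.0, -0.0, 0.019], [-0.0, -0.0, 0.019], [-0.0, -0.0, 0.019], [-0.0, -0.0, 0.019], [-0.0, -0.0, 0.019], [-0.0, -0.0, 0.019]]
```

View pics/w2.png

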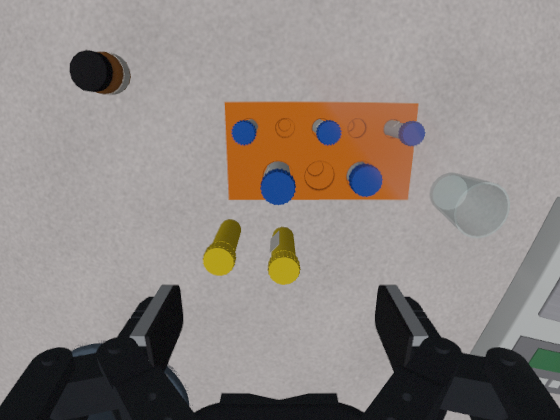

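Cap at about (278,187) matches the rack model, so the tube is at (0.444, -0.220). I'll go down and grip the cap.

{"op": "send_rows", "data": {
  "xyz": [
    [0.002, -0.002, 0.022],
    [0, 0, 0.022],
    [0, 0, 0.022],
    [0, 0, 0.022],
    [0, 0, 0.022],
    [0, 0, 0.022],
    [0, 0, 0.022],
    [0, 0, 0.022],
    [0, 0, 0.015],
    [0, 0, 0.015],
    [0, 0, 0.01],
    [0, 0, 0.006]
  ],
  "delta_rot": [
    [0, 0, 0],
    [0, 0, 0],
    [0, 0, 0],
    [0, 0, 0],
    [0, 0, 0],
    [0, 0, 0],
    [0, 0, 0],
    [0, 0, 0],
    [0, 0, 0],
    [0, 0, 0],
    [0, 0, 0],
    [0, 0, 0]
  ]
}}

```text
time: 5.1
eef_pos: [0.444, -0.2196, 0.0808]
tool_rot: [-180.0, 0.0, 7.8]
force: [0.4, -0.1, -0.2]
grip_width: 0.0852
finger_force: 0.0
```

{"op": "send_rows", "data": {
  "xyz": [
    [0, 0, 0],
    [0, 0, 0],
    [0, 0, 0],
    [0, 0, 0],
    [0, 0, 0],
    [0, 0, 0],
    [0, 0, 0],
    [0, 0, 0],
    [0, 0, 0],
    [0, 0, 0],
    [0, 0, 0],
    [0, 0, 0]
  ],
  "delta_rot": [
    [0, 0, 0],
    [0, 0, 0],
    [0, 0, 0],
    [0, 0, 0],
    [0, 0, 0],
    [0, 0, 0],
    [0, 0, 0],
    [0, 0, 0],
    [0, 0, 0],
    [0, 0, 0],
    [0, 0, 0],
    [0, 0, 0]
  ],
  "claw": 1,
  "squeeze": 60
}}

```text
time: 6.1
eef_pos: [0.4443, -0.2199, 0.0822]
tool_rot: [179.9, -0.1, 7.8]
force: [-0.6, 1.1, 4.8]
grip_width: 0.0324
finger_force: 58.9
```

{"op": "send_rows", "data": {
  "xyz": [
    [0, 0, -0.008],
    [0, 0, -0.012],
    [0, 0, -0.018],
    [0, 0, -0.02],
    [0, 0, -0.022],
    [0, 0, -0.022],
    [0, 0, -0.022],
    [0, 0, -0.022],
    [0, 0, -0.022],
    [0, 0, -0.022],
    [0, 0, -0.01],
    [0, 0, 0]
  ],
  "delta_rot": [
    [0, 0, 0],
    [0, 0, 0],
    [0, 0, 0],
    [0, 0, 0],
    [0, 0, 0],
    [0, 0, 0],
    [0, 0, 0],
    [0, 0, 0],
    [0, 0, 0],
    [0, 0, 0],
    [0, 0, 0],
    [0, 0, 0]
  ]
}}

```text
time: 7.1
eef_pos: [0.4444, -0.22, 0.2837]
tool_rot: [179.8, -0.2, 7.8]
force: [0.3, -0.3, -0.1]
grip_width: 0.0327
finger_force: 59.5
```

```bash
python3 - <<'E'
from h import *
c=get_image("side"); i=c["image"][:,:,::-1]; cv2.imwrite("pics/s2.png",cv2.resize(i[100:340,190:390],None,fx=2.5,fy=2.5,interpolation=cv2.INTER_CUBIC))
o=observe();print(o["force"],o["grip_width"])
E
python3 plan.py 0.5365 0.223 0.29 7.8 22
```

```text
[-0.74922371 -0.08163779 -0.72981968] 0.03250602569149789
pos [ 0.4439 -0.2197  0.2818] [ 1.79939496e+02 -7.08068099e-02  7.82833721e+00] rot/row [ 0. -0.  0.]
[[0.007, -0.019, -0.0], [0.007, -0.019, -0.0], [0.007, -0.019, -0.0], [0.007, -0.019, -0.0], [0.007, -0.019, -0.0], [0.007, -0.019, -0.0], [0.007, -0.019, -0.0], [0.007, -0.019, -0.0], [0.007, -0.019, -0.0], [0.007, -0.019, -0.0], [0.007, -0.019, -0.0], [0.007, -0.019, -0.0], [0.007, -0.019, -0.0], [0.007, -0.019, -0.0], [0.007, -0.019, -0.0], [0.007, -0.019, -0.0], [0.007, -0.019, -0.0], [0.007, -0.019, -0.0], [0.007, -0.019, -0.0], [0.007, -0.019, -0.0], [0.007, -0.019, -0.0], [0.007, -0.019, -0.0]]
```

View pics/s2.png

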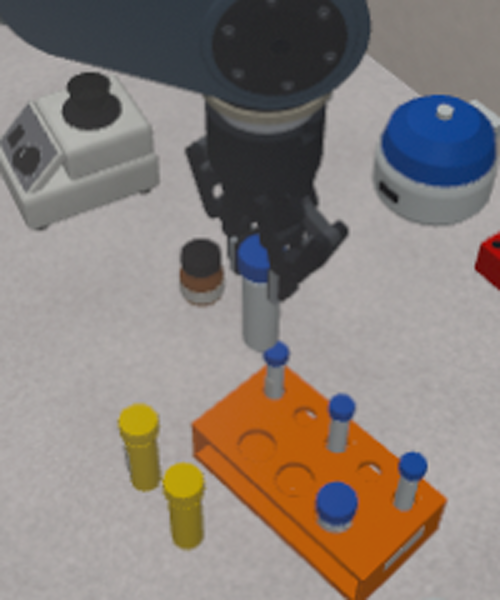

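The large tube is held, upright and clear of the rack (tip near (258,345) in the crop). Next I'll carry it over to the cup.

{"op": "send_rows", "data": {
  "xyz": [
    [0.003, -0.01, 0],
    [0.006, -0.016, 0],
    [0.008, -0.021, 0],
    [0.008, -0.021, 0],
    [0.008, -0.021, 0],
    [0.008, -0.021, 0],
    [0.008, -0.021, 0],
    [0.008, -0.021, 0],
    [0.008, -0.021, 0],
    [0.008, -0.021, 0],
    [0.008, -0.021, 0],
    [0.008, -0.021, 0]
  ],
  "delta_rot": [
    [0, 0, 0],
    [0, 0, 0],
    [0, 0, 0],
    [0, 0, 0],
    [0, 0, 0],
    [0, 0, 0],
    [0, 0, 0],
    [0, 0, 0],
    [0, 0, 0],
    [0, 0, 0],
    [0, 0, 0],
    [0, 0, 0]
  ]
}}

```text
time: 8.15
eef_pos: [0.4991, 0.0281, 0.2797]
tool_rot: [-180.0, 0.2, 7.8]
force: [1.0, -0.6, -0.8]
grip_width: 0.0325
finger_force: 59.5
```

{"op": "send_rows", "data": {
  "xyz": [
    [0.008, -0.021, 0],
    [0.008, -0.021, 0],
    [0.008, -0.021, 0],
    [0.008, -0.021, 0],
    [0.007, -0.021, 0],
    [0.006, -0.019, 0],
    [0.006, -0.016, 0],
    [0.005, -0.012, 0],
    [0.002, -0.007, 0],
    [0, 0, 0],
    [0, 0, 0],
    [0, 0, 0]
  ],
  "delta_rot": [
    [0, 0, 0],
    [0, 0, 0],
    [0, 0, 0],
    [0, 0, 0],
    [0, 0, 0],
    [0, 0, 0],
    [0, 0, 0],
    [0, 0, 0],
    [0, 0, 0],
    [0, 0, 0],
    [0, 0, 0],
    [0, 0, 0]
  ]
}}

```text
time: 9.15
eef_pos: [0.5354, 0.1911, 0.2811]
tool_rot: [180.0, 0.0, 7.8]
force: [-0.7, 0.3, -0.7]
grip_width: 0.0322
finger_force: 59.5
```

```bash
python3 plan.py 0.5365 0.223 0.228 7.8 1
python3 - <<'E'
from h import *
out=[]
for n,(u,v) in {"side":(226,110),"top":(174,196),"wrist":(280,200)}.items():
    c=get_image(n); print(n,[(world(c,r["location"]).round(3),round(r["conf"],2)) for r in search_frame(n,"cup")[:2]])
    i=np.ascontiguousarray(c["image"][:,:,::-1]);k=4 if n!="wrist" else 1
    if n=="wrist": crop=i[60:300,160:426]; out.append(cv2.resize(crop,(443,400)))
    elif n=="side": crop=i[70:170,180:270]; out.append(cv2.resize(crop,(360,400),interpolation=cv2.INTER_CUBIC))
cv2.imwrite("pics/c1.png",np.hstack(out)[:, :800])
E
```

```text
pos [0.5354 0.1911 0.2811] [1.79985291e+02 2.97465786e-02 7.79966945e+00] rot/row [ 0.01  0.03 -0.  ]
[[0.005, -0.032, 0.053]]
side [(array([ 0.505, -0.266,  0.111]), 0.73), (array([0.538, 0.221, 0.124]), 0.72)]
top []
wrist [(array([0.537, 0.22 , 0.128]), 0.72)]
```

View pics/c1.png

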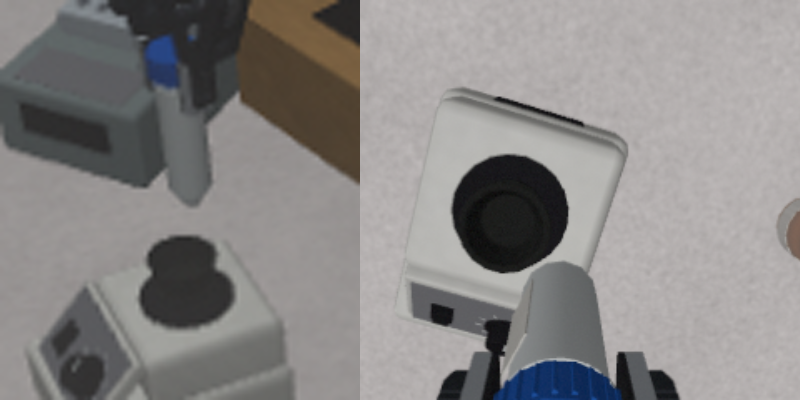

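The wrist crop shows two black circles. The wide outer one is a base disc on the housing (z≈0.10), and the cup is the narrower one inside it, with its floor near (508,217) in the crop. My earlier rim fit assumed the wrong height for that disc, so I'll redo it.

Run:
```python
from h import *
np.set_printoptions(precision=4,suppress=True)
c=get_image("wrist"); g=cv2.cvtColor(c["image"],cv2.COLOR_RGB2GRAY)
print(-np.array(c["R"]).T@np.array(c["t"]))
p0=np.array([205,145]);q=g[145:225,205:295]
cs,_=cv2.findContours((q<60).astype(np.uint8),cv2.RETR_EXTERNAL,cv2.CHAIN_APPROX_NONE)
k=cv2.convexHull(max(cs,key=cv2.contourArea));e=cv2.fitEllipse(k);p=np.array(e[0])+p0
print("outer",p,e[1]);[print(z,ray(c,p,z)) for z in(.10,.105,.137)]
print("floor",ray(c,(248.9,190),.119))
a=np.clip(cv2.convertScaleAbs(c["image"][140:230,200:300],alpha=5),0,255)[:,:,::-1]
a=cv2.resize(a,None,fx=6,fy=6,interpolation=cv2.INTER_CUBIC)
cv2.imwrite("pics/c2.png",a)
```

```text
[0.6193 0.2041 0.4242]
outer [249.6374 187.4842] (68.51374816894531, 70.21930694580078)
0.1 [0.5363 0.2209 0.1   ]
0.105 [0.5375 0.2207 0.105 ]
0.137 [0.5457 0.219  0.137 ]
floor [0.5387 0.2203 0.119 ]
```

View pics/c2.png

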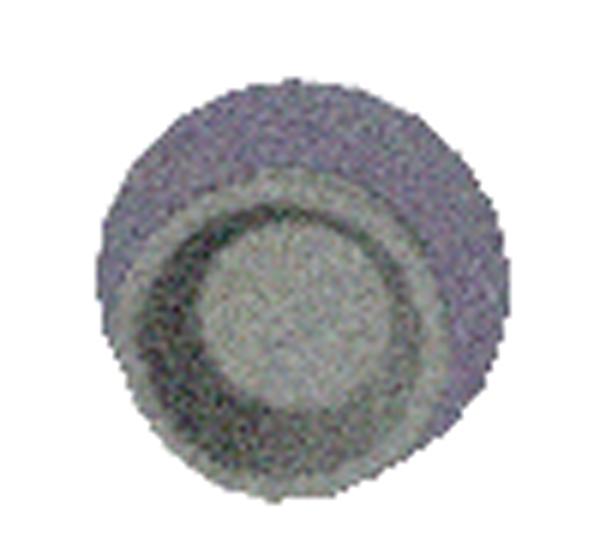

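The enhanced crop separates them clearly: floor centre at (297,315) in the crop, which is (249.5,192.5), and rim centre at (282,334), which is (247,195.7).

```bash
python3 - <<'E'
from h import *
c=get_image("wrist"); print(ray(c,(249.2,192.2),.119),ray(c,(246.8,195.4),.137))
E
python3 plan.py 0.537 0.220 0.228 7.8 1
```

```text
[0.53665601 0.21993662 0.119     ] [0.53842257 0.22075782 0.137     ]
pos [0.5356 0.1915 0.2813] [ 1.79999854e+02 -5.02343868e-03  7.81238013e+00] rot/row [ 0.   -0.01  0.01]
[[0.005, -0.028, 0.053]]
```

{"op": "send_rows", "data": {
  "xyz": [
    [0.001, -0.007, 0],
    [0.002, -0.01, 0],
    [0.002, -0.008, 0],
    [0.001, -0.004, 0],
    [0, 0, 0],
    [0, 0, 0.01],
    [0, 0, 0.015],
    [0, 0, 0.015],
    [0, 0, 0.015],
    [0, 0, 0.01],
    [0, 0, 0],
    [0, 0, 0]
  ],
  "delta_rot": [
    [0, 0, 0],
    [0, 0, 0],
    [0, 0, 0],
    [0, 0, 0],
    [0, 0, 0],
    [0, 0, 0],
    [0, 0, 0],
    [0, 0, 0],
    [0, 0, 0],
    [0, 0, 0],
    [0, 0, 0],
    [0, 0, 0]
  ]
}}

```text
time: 10.55
eef_pos: [0.5375, 0.2211, 0.216]
tool_rot: [180.0, 0.0, 7.8]
force: [-0.6, 0.5, -0.6]
grip_width: 0.0323
finger_force: 59.5
```

Run:
```python
from h import *
c=get_image("wrist");s=get_image("side")
i=c["image"][:,:,::-1];j=s["image"][:,:,::-1]
cv2.imwrite("pics/c3.png",np.hstack([cv2.resize(j[90:170,190:265],(375,400),interpolation=cv2.INTER_CUBIC),cv2.resize(i[100:300,180:380],(400,400))]))
f=[]
for _ in range(6): get_image("side"); f.append(observe()["force"])
print(np.mean(f,0),observe()["eef_pos"])
```

```text
[-0.01062478 -0.18669422 -0.63205745] [0.53773507 0.22131085 0.21666891]
```

View pics/c3.png

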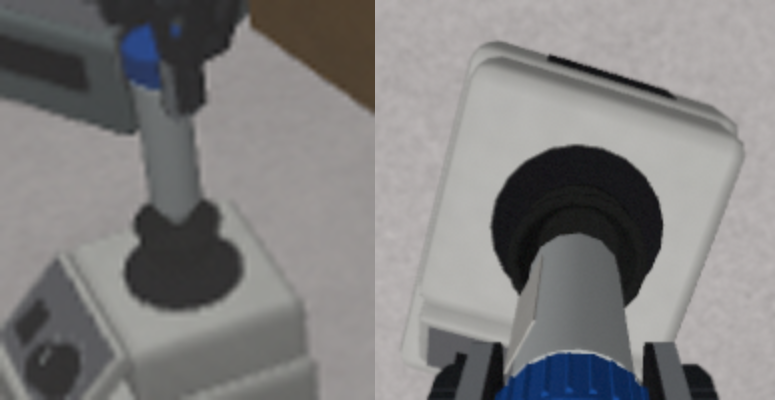

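The tube is centred over the cup in both views. I'll lower it slowly and watch the force.

{"op": "send_rows", "data": {
  "xyz": [
    [0, 0, 0.004],
    [0, 0, 0.004],
    [0, 0, 0.003],
    [0, 0, 0.002],
    [0, 0, 0.001],
    [0, 0, 0],
    [0, 0, 0],
    [0, 0, 0]
  ],
  "delta_rot": [
    [0, 0, 0],
    [0, 0, 0],
    [0, 0, 0],
    [0, 0, 0],
    [0, 0, 0],
    [0, 0, 0],
    [0, 0, 0],
    [0, 0, 0]
  ]
}}

```text
time: 11.62
eef_pos: [0.5377, 0.2213, 0.2024]
tool_rot: [-180.0, -0.0, 7.8]
force: [0.7, 1.2, -0.1]
grip_width: 0.0328
finger_force: 59.5
```

{"op": "send_rows", "data": {
  "xyz": [
    [0, 0, 0.001],
    [0, 0, 0.001],
    [0, 0, 0.001],
    [0, 0, 0.001],
    [0, 0, 0],
    [0, 0, 0],
    [0, 0, 0],
    [0, 0, 0]
  ],
  "delta_rot": [
    [0, 0, 0],
    [0, 0, 0],
    [0, 0, 0],
    [0, 0, 0],
    [0, 0, 0],
    [0, 0, 0],
    [0, 0, 0],
    [0, 0, 0]
  ]
}}

```text
time: 12.28
eef_pos: [0.5376, 0.2213, 0.1983]
tool_rot: [180.0, -0.0, 7.8]
force: [0.4, -0.8, -1.1]
grip_width: 0.0322
finger_force: 59.5
```

```bash
cat > f.py <<'E'
from h import *
f=[];z=[]
for _ in range(8): get_image("side"); o=observe();f.append(o["force"]);z.append(o["eef_pos"])
print(np.mean(f,0).round(2),np.std(f,0).round(2),np.mean(z,0).round(4),o["grip_width"],o["time"])
E
python3 f.py
```

```text
[-0.02 -0.38  0.1 ] [0.6  0.49 0.41] [0.5376 0.2213 0.1983] 0.03246151642429966 12.6833
```

{"op": "send_rows", "data": {
  "xyz": [
    [0, 0, 0.001],
    [0, 0, 0.001],
    [0, 0, 0],
    [0, 0, 0],
    [0, 0, 0]
  ],
  "delta_rot": [
    [0, 0, 0],
    [0, 0, 0],
    [0, 0, 0],
    [0, 0, 0],
    [0, 0, 0]
  ]
}}

```text
time: 13.1
eef_pos: [0.5377, 0.2213, 0.1965]
tool_rot: [-180.0, -0.0, 7.8]
force: [-0.2, 0.1, 3.7]
grip_width: 0.0326
finger_force: 59.5
```

```bash
python3 f.py
```

```text
[ 0.14 -0.3   3.3 ] [0.25 0.39 0.46] [0.5377 0.2213 0.1964] 0.032310175476946784 13.5
```

{"op": "send_rows", "data": {
  "xyz": [
    [0, 0, 0.001],
    [0, 0, 0.001],
    [0, 0, 0],
    [0, 0, 0],
    [0, 0, 0],
    [0, 0, 0]
  ],
  "delta_rot": [
    [0, 0, 0],
    [0, 0, 0],
    [0, 0, 0],
    [0, 0, 0],
    [0, 0, 0],
    [0, 0, 0]
  ]
}}

```text
time: 14.0
eef_pos: [0.5377, 0.2213, 0.1944]
tool_rot: [-180.0, -0.0, 7.8]
force: [0.5, 0.7, 5.1]
grip_width: 0.0324
finger_force: 59.7
```

```bash
python3 f.py
```

```text
[-0.08 -0.22  5.35] [0.41 0.41 0.26] [0.5377 0.2213 0.1944] 0.03237440087479355 14.4
```

Run:
```python
from h import *
c=get_image("wrist");s=get_image("side")
i=c["image"][:,:,::-1];j=s["image"][:,:,::-1]
cv2.imwrite("pics/c4.png",np.hstack([cv2.resize(j[90:170,190:265],(375,400),interpolation=cv2.INTER_CUBIC),cv2.resize(i[100:300,180:380],(400,400))]))
```

```text
(no output)
```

View pics/c4.png

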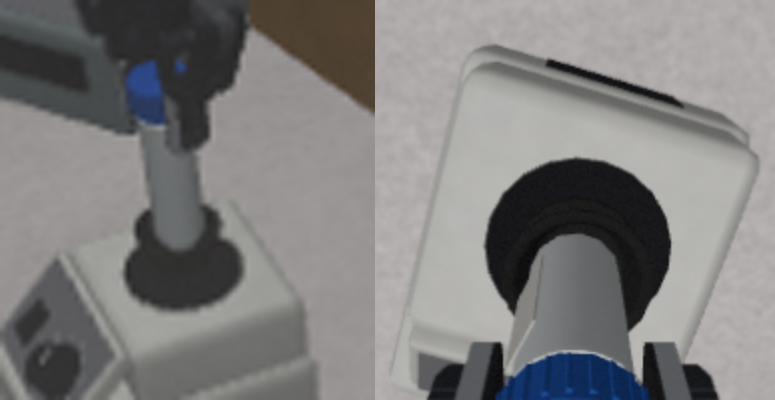

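The tube is upright with its tip in the cup. It presses with about 6 N, which is close to 4 mm, and the gripper is well clear of the mixer.

```bash
python3 -c "from station import *;print(job_done())"
```

```text
the job is handed in; nothing more can be done
None
```

I handed the job in with the large tube held upright, its tip in the mixer cup and pressing with about 6 N, which puts the cup roughly 4 mm down (estimated from force and height); no verdict came back.

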